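Empty the glue-block feeder into its tray and hold the gate open

ROBOT

A 7-joint arm with a two-finger parallel gripper is mounted at the origin on the work surface; the furniture and walls round the work are solid. World frame = base frame: x ahead of the robot, y to its left, z up, the work surface at z = 0. Lengths are in m, angles in rad, forces in N, time in s.
With the tool pointing down it reaches from about 0.35 to 0.775 m from the base axis. Payload 3.1 kg.
Tool frame: the origin (TCP) lies at the very end of the fingers, on their centre line; the grasp point (between the pads) lies 19 mm behind it; x points along the fingers, z is the direction in which the jaws open and shut, and the axes are right-handed (so a half turn about x gives the same grasp; the last joint's range is limited). The gripper opens to 85 mm and grips with 20 to 120 N. Pads are 22 mm wide; open, the fingers measure 114 mm over their backs; the gripper's body (76 mm by 85 mm) begins 54 mm behind the grasp point. The pads swing forward as they close: fully open they stand 13 mm farther back than shut.
Start: joints at [-1.291, 0.311, 0.014, 1.512, -0.004, 1.319, -0.027], TCP at [0.174, 0.522, 0.231] pointing down, gripper open.
Joint ranges: [-2.7, 2.7], [-0.3, 1.91], [-1.27, 1.3], [0.12, 2.57], [-1.44, 4.58], [0.2, 2.03], [-3.05, 3.05]. Speed limits (rad/s): [2.79, 2.79, 3.14, 3.14, 3.14, 3.14, 3.14].

INTERFACE

Orientations are given as a 3x3 rotation matrix whose columns are the frame's x, y, z axes.
In Python, from plant import manip gives the robot as it stands.
- The arm moves only by the tool send_rows, never from a script. Its argument "commands" is a list that holds one entry, the list of rows, each a list of 4 numbers: the shift along the tool's x, y, z in m, then the turn about the tool's x in degrees. In form: [[[dx, dy, dz, twist], ...]]. A call has 1 to 8 rows; each row shifts and turns the commanded pose from where the row before left it, along the tool's axes as they then stand; what a row does not reach is not made up. A row lasts 1/10 s, in which the tool goes at most 50 mm and 8.59 degrees, less where a joint would pass 70% of its speed; a pose out of reach is approached as far as the arm can. A call is refused whole if a number of a shift passes 0.05 or a number of a turn 8.59, either way. A call with a gripper value outside its range is refused whole. "claw" is the opening, from -1 (shut) to 1 (fully open), set as the call begins (left out, the last holds). The fingers move at their own pace and stop on an object; "force" is the grip in N (left out, the last holds). Time passes only in rows, so rows that do not move let the fingers close. It gives the time, the measured TCP pose, the force and the opening at its end, in the units of the state.
- manip.get_state(): the state, without advancing time (a new reading comes with each control period).
- manip.snapshot(name): name is "scene" or "top" or "wrist"; returns the picture (480x640x3 uint8, red, green, blue); there is no depth.
- manip.calibration(name): a dict with "fx", "fy", "cx", "cy" (pixels), "k1" (the pictures are not rectified: a ray, as slopes to the right and down, at radius r is drawn at 1 + k1 r^2 times it, then the intrinsics apply), "rvec" (rotation vector, rad) and "tvec" (3), from world to camera coordinates, as OpenCV has them; the wrist camera has in their place "hand_eye" (4x4, takes a point from camera to tool coordinates, whose origin is the TCP and whose axes are the tool frame's). Camera axes: x right, y down, z forward; pixel columns grow to the right and rows downward; lengths in m; the calibration is good to about 2 mm. A picture is of the moment at which its call begins: read the wrist's pose just before it. calibration takes no time and is no camera call.
- manip.job_done(): hands the job in, once; it reports no verdict.
The state is a dict: "time": time; "joint_positions": joint angles; "joint_vel": joint speeds; "effort": joint torques, N m; "ee_pos": TCP position; "tcp_rot": TCP orientation; "contact_force": force on the tool from outside, world axes, zero at the start; "wrist_torque": the same for the moment, N m; "finger_gap": finger opening in m.
Only numpy, scipy, OpenCV 4.12 (cv2) and the standard library are available. Lean on these libraries where they do the work, as an engineer would, in place of code of your own. Each camera call takes 0.05 s, during which the arm holds its last target.

TASK

Stand the empty wooden tray on the bench under the lower end of the feeder's chute and let go of it, then draw the spring-return gate out by its black knob until the brass pointer is at the red line, so that all five glue blocks slide down into the tray. The spring shuts the gate if you let go, and past the line the gate blocks the chute again: finish while still holding the gate at the red line, because I want to feed the next row straight through. Leave the other things on the bench where they are.

Things in the scene. Friction and masses are not known exactly. Their poses are not given: they have to be found in the camera images.
- feeder: Glue-block feeder, fixed on the bench: wooden stand with a chute sloping down at 38 degrees along its own +y. Origin on the bench top, below the middle of the gate; x points away from the pull knob, z up. Base board x -55 to 55, y -175 to -25, 18 mm thick. Chute 46 mm wide outside, 26 inside, from y -150 (top edge 261 mm up) down to y +29 (underside 97 mm up).
- chute_mouth (a point): Middle of the lower edge of the chute's floor, 105 mm above the bench, at y +29 mm of the feeder, where the blocks fall off; they leave along the feeder's +y and land up to 80 mm beyond it, tumbling to either side. Axes as the feeder's. The gate, 37 mm up-chute, reaches 182 mm above the bench; its guides and spring housing on the feeder's +x side (x 24 to 123 mm) reach 191 mm.
- red_line (a point): Middle of the red line across the pale scale on a dark steel ledge under the pull rod; at x -78, y +12 mm of the feeder, 134 mm above the bench. The ledge spans x -85 to -22, y -5 to +29 mm. Black ticks on the scale are 10 mm apart. Axes as the feeder's.
- gate (a joint): Travel of the gate in m: 0 shut, grows as the knob is pulled straight along the feeder's -x; at most 0.060. At 0.040 the brass pointer on the rod is at the red line and the gate's 40 mm window is centred on the chute; from 0.034 to 0.046 the chute is fully open, beyond that it closes again. A spring pulls it shut: 5.5 N at 0, 10 N at the line, 12 N at the end.
- knob_grip (a point): Point to grip on the axis of the pull knob, 174 mm above the bench: an upright black post 15 mm thick, 21 mm over its top 10 mm, on an 18 mm dark steel block at the end of the 10 mm pull rod. Top of the block 152 mm, of the post 205 mm above the bench. Can be pinched from above at any yaw. With the gate shut at x -120, y +12 mm of the feeder; axes as the feeder's; moves with the gate.
- tray: Open wooden tray, loose, empty at the start, 100 mm (x) by 140 mm (y), 45 mm high, about 0.25 kg; walls 7 mm, floor 6 mm thick. Origin at the centre of its underside, z up. Its +y end wall is 14 mm thick and rises in the middle to a grip 50 mm wide (x), 100 mm high. The low -y end passes under the chute's lower end; the raised grip does not.
- tray_grip (a point): Centre of the tray's raised grip, 80 mm above the tray's underside, at x 0, y +63 mm of the tray; here it is 14 mm thick along the tray's y and 50 mm wide along its x. Axes as the tray's.
- block_1: Glue block 1 of 5, loose: wood, 22 x 28 x 18 mm, about 15 g, origin at its centre; at the start block 1 is number 1 in the row on the chute, counted up from the gate, its y pointing down the slope.
- block_2: Glue block 2 of 5, loose: wood, 22 x 28 x 18 mm, about 15 g, origin at its centre; at the start block 2 is number 2 in the row on the chute, counted up from the gate, its y pointing down the slope.
- block_3: Glue block 3 of 5, loose: wood, 22 x 28 x 18 mm, about 15 g, origin at its centre; at the start block 3 is number 3 in the row on the chute, counted up from the gate, its y pointing down the slope.
- block_4: Glue block 4 of 5, loose: wood, 22 x 28 x 18 mm, about 15 g, origin at its centre; at the start block 4 is number 4 in the row on the chute, counted up from the gate, its y pointing down the slope.
- block_5: Glue block 5 of 5, loose: wood, 22 x 28 x 18 mm, about 15 g, origin at its centre; at the start block 5 is number 5 in the row on the chute, counted up from the gate, its y pointing down the slope.
- glue_bottle: Bystander, loose, to be left alone: yellow bottle with an orange nozzle, 62 mm across, 212 mm tall; origin at the centre of its underside.
- turned_foot_1: Bystander, loose, to be left alone: turned wooden furniture foot, 50 mm across, 86 mm tall, upright; origin at the centre of its underside.
- turned_foot_2: Bystander, loose, to be left alone: turned wooden furniture foot, 50 mm across, 84 mm tall, upright; origin at the centre of its underside.
- sanding_block: Bystander, loose, to be left alone: brown sanding block, 63 x 111 x 36 mm, lying; origin at the centre of its underside.
Not all that is in view belongs to the job. Several things have the shape of the tray; the one meant has the colours described above.

How it is judged:
On the way, in this order (a step that is already met when the one before it is completed fails the run):
1. the empty tray stands on the bench under the chute's lower end, let go, while the gate is still shut (x of chute_mouth in the frame of tray between -0.041 and 0.041 m and y of chute_mouth in the frame of tray between -0.065 and 0.051 m and height (world z) of tray below 0.006 m and angle between tray's own z axis and vertical below 0.06 rad and contact force between the fingers and tray below 0.3 N and linear speed of tray below 0.02 m/s and value of joint gate below 0.006 m), for 0.2 s.
2. the gate is held at the red line (value of joint gate between 0.034 and 0.046 m and contact force between the fingers and gate above 2 N), for 0.3 s.
At the end, for the whole second after the job is handed in: All five blocks lie in the tray, which stands flat on the bench (6 mm, 0.06 rad), at rest, untouched; the gate is still, its pointer within 6 mm of the red line (travel 0.034 to 0.046), held by the fingers on the knob with over 2 N, the tray clear of the gate (all of step 2 and x of block_1 in the frame of tray between -0.045 and 0.045 m and y of block_1 in the frame of tray between -0.066 and 0.058 m and z of block_1 in the frame of tray between 0.006 and 0.05 m and x of block_2 in the frame of tray between -0.045 and 0.045 m and y of block_2 in the frame of tray between -0.066 and 0.058 m and z of block_2 in the frame of tray between 0.006 and 0.05 m and x of block_3 in the frame of tray between -0.045 and 0.045 m and y of block_3 in the frame of tray between -0.066 and 0.058 m and z of block_3 in the frame of tray between 0.006 and 0.05 m and x of block_4 in the frame of tray between -0.045 and 0.045 m and y of block_4 in the frame of tray between -0.066 and 0.058 m and z of block_4 in the frame of tray between 0.006 and 0.05 m and x of block_5 in the frame of tray between -0.045 and 0.045 m and y of block_5 in the frame of tray between -0.066 and 0.058 m and z of block_5 in the frame of tray between 0.006 and 0.05 m and height (world z) of tray below 0.006 m and angle between tray's own z axis and vertical below 0.06 rad and contact force between the arm and tray below 0.3 N and linear speed of tray below 0.02 m/s and velocity of joint gate between -0.01 and 0.01 m/s and contact force between tray and gate below 0.3 N); the arm keeps its last pose, push and grip.
It fails at once if another thing on the bench is shifted by more than 30 mm (distance of any of glue_bottle, turned_foot_1, turned_foot_2, sanding_block from where it was at the start of the episode above 0.03 m).
It also fails if it takes over 42 s, if anything falls off the work surface, if the arm or the gripper's body presses on something with over 40 N, if the wrist force passes 120 N, or if a joint passes its speed limit or range.

## Working session

There is one attempt and no reset: what is moved stays moved. The work goes in short steps, Python scripts to look and compute and a tool call to move; the robot and the scene stay as the last step left them, time stands still between calls to the robot, and variables do not carry over. Pictures are saved under pics/ and viewed, and the job is handed in when it is done.

Besides the shell and the picture viewer there is one more tool, called after "Call:" as name([rows], argument=value, ...), one row to a line, values as JSON. send_rows: Moves the arm, as the interface text tells. Its arguments: {"type":"object","properties":{"commands":{"type":"array"},"claw":{"type":"number"},"force":{"type":"number"}},"required":["commands"]}

```bash
ls; mkdir -p pics; python3 - <<'E'
from plant import manip
import cv2
s=manip.get_state();print(s)
for n in("scene","top"):
    cv2.imwrite(f"pics/{n}0.png",manip.snapshot(n)[:,:,::-1]);print(n,manip.calibration(n))
print(manip.calibration("wrist"))
E
```

```text
pics
{'time': 0.0, 'joint_positions': array([-1.29071997,  0.31172248,  0.0139821 ,  1.5130768 , -0.0043851 ,
        1.31917908, -0.02720266]), 'joint_vel': array([ 5.03625393e-04, -9.31630051e-05, -6.34568109e-05,  2.44245728e-03,
       -9.63909612e-04, -1.13533884e-03, -2.55697450e-04]), 'effort': array([ 3.11678875e-06, -3.79921925e+01,  1.45981573e-01, -2.30592209e+01,
        1.22311508e-02,  1.34305592e-02,  2.41533876e-06]), 'ee_pos': array([0.17369631, 0.52108086, 0.23021482]), 'tcp_rot': array([[-6.41626109e-04, -9.48702741e-01,  3.16168782e-01],
       [-2.26610963e-03,  3.16169414e-01,  9.48700040e-01],
       [-9.99997227e-01, -1.07762407e-04, -2.35272697e-03]]), 'contact_force': array([-0.68988273,  0.42105871, -0.04527153]), 'wrist_torque': array([ 0.05527123,  0.01980959, -0.02222725]), 'finger_gap': 0.08539081648276492}
scene {'fx': 531.9593709667673, 'fy': 531.9593709667673, 'cx': 314.22665926968006, 'cy': 235.3094296336229, 'k1': -0.031800587149230085, 'rvec': array([ 0.76153917, -2.40819351,  1.35098385]), 'tvec': array([0.41793189, 0.27257328, 1.39280968])}
top {'fx': 486.65967078281466, 'fy': 486.65967078281466, 'cx': 319.2896345603662, 'cy': 238.78211623716956, 'k1': -0.09277865591513074, 'rvec': array([ 2.12085138, -2.12831024,  0.20181203]), 'tvec': array([0.01087531, 0.54274353, 1.12419547])}
{'fx': 395.24644641916336, 'fy': 395.24644641916336, 'cx': 323.3159263983495, 'cy': 244.8698816696184, 'k1': 0.02506176208047455, 'hand_eye': array([[ 7.16970109e-04, -3.03256752e-01,  9.52908615e-01,
        -1.43902556e-01],
       [-8.76415143e-05, -9.52908875e-01, -3.03256769e-01,
         7.81854264e-02],
       [ 9.99999739e-01,  1.33911685e-04, -7.09785061e-04,
         1.04249131e-03],
       [ 0.00000000e+00,  0.00000000e+00,  0.00000000e+00,
         1.00000000e+00]])}
```

View pics/scene0.png

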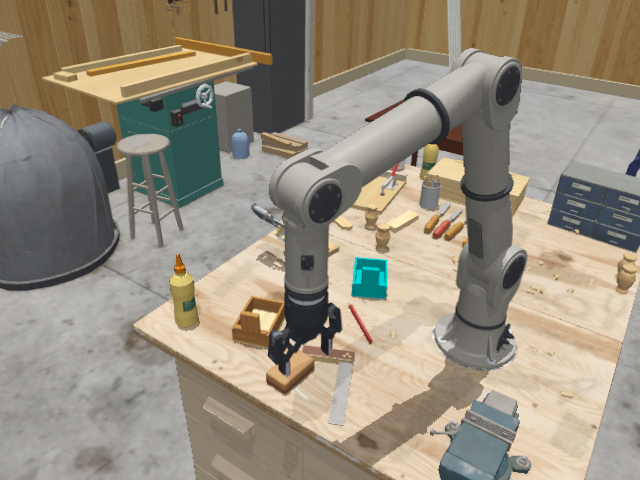

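View pics/top0.png

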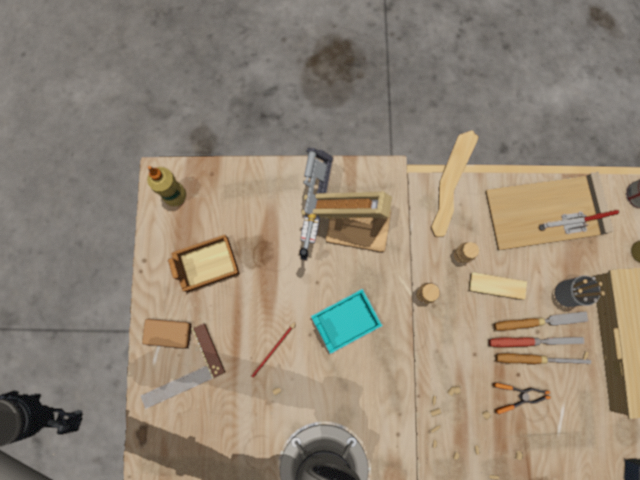

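The top view shows two tray-shaped things: a wooden one at about (205,263) and a turquoise one at (347,321). The wooden one fits "wooden tray". The feeder is at about (340,210), with its knob at (303,255). I'll confirm the tray in an enlarged crop.

```bash
cat > h.py <<'E'
import numpy as np, cv2
from plant import manip
def cam(n):
    c=manip.calibration(n)
    K=(c["fx"],c["fy"],c["cx"],c["cy"],c["k1"])
    if n=="wrist":
        s=manip.get_state(); T=np.eye(4);T[:3,:3]=s["tcp_rot"];T[:3,3]=s["ee_pos"]
        M=T@c["hand_eye"]; return K,M[:3,:3],M[:3,3]
    R=cv2.Rodrigues(c["rvec"])[0]; return K,R.T,-R.T@c["tvec"]
def ray(C,uv):
    (fx,fy,cx,cy,k),R,o=C
    uv=np.atleast_2d(np.float64(uv)); 
    A=np.array([[fx,0,cx],[0,fy,cy],[0,0,1]])
    p=cv2.undistortPoints(uv[:,None],A,np.array([k,0,0,0,0.]))[:,0]
    return o,(R@np.c_[p,np.ones(len(p))].T).T
def onz(C,uv,z):
    o,d=ray(C,uv); return o+d*((z-o[2])/d[:,2])[:,None]
def proj(C,P):
    (fx,fy,cx,cy,k),R,o=C
    A=np.array([[fx,0,cx],[0,fy,cy],[0,0,1]])
    return cv2.projectPoints(np.atleast_2d(np.float64(P)),cv2.Rodrigues(R.T)[0],-R.T@o,A,np.array([k,0,0,0,0.]))[0][:,0]
def crop(f,x0,y0,w,h,s,out):
    im=cv2.imread(f)[y0:y0+h,x0:x0+w]; cv2.imwrite(out,cv2.resize(im,None,fx=s,fy=s,interpolation=cv2.INTER_CUBIC))
E
python3 - <<'E'
from h import *
crop("pics/top0.png",150,140,250,180,3.2,"pics/c0.png")
C=cam("top")
print("cam",C[2],onz(C,[(205,263),(303,255),(428,292),(468,252),(166,333),(170,190)],0))
E
```

```text
cam [0.32450166 0.01235891 1.20542532] [[ 0.4914868   0.29585256  0.        ]
 [ 0.51117376  0.04978578  0.        ]
 [ 0.4169039  -0.26083781  0.        ]
 [ 0.51708711 -0.36759906  0.        ]
 [ 0.31765614  0.3869466   0.        ]
 [ 0.68243588  0.3955582   0.        ]]
```

View pics/c0.png

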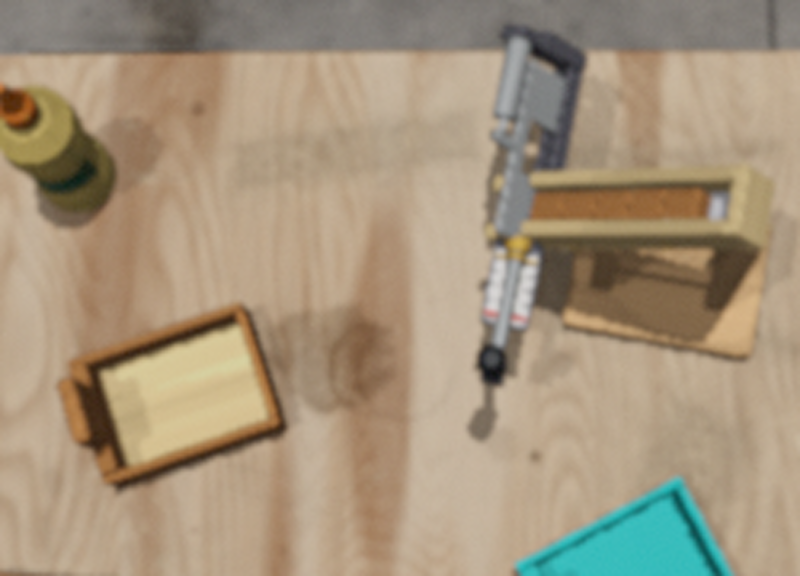

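Confirmed: the wooden tray's rim corners are at crop (240,308), (282,428), (115,485) and (75,365), with the raised grip at the left, about (78,410). The base board corners are at crop (748,356) and (565,325), and the knob top is at about (491,358).

```bash
python3 - <<'E'
from h import *
C=cam("top")
c=lambda p:np.array(p)/3.2+[150,140]
t=onz(C,c([(240,308),(282,428),(115,485),(75,365)]),.045)
print("tray",t,t.mean(0),[np.linalg.norm(t[i]-t[(i+1)%4]) for i in range(4)])
d=(t[3]-t[0]+t[2]-t[1]); yw=np.degrees(np.arctan2(-d[0],d[1]));print("yaw",yw)
b=onz(C,c([(748,356),(565,325)]),.018);d=b[1]-b[0]
print("base",b,np.linalg.norm(d),np.degrees(np.arctan2(-d[0],d[1])))
k=onz(C,c([(491,355)]),.205);print("knob",k)
th=np.arctan2(-d[0],d[1])
for a in (th,):
    R=np.array([[np.cos(a),-np.sin(a)],[np.sin(a),np.cos(a)]])
    print("orig from base",(b[:,:2]-(R@np.array([[-.055,-.175],[-.055,-.025]]).T).T),"from knob",k[0,:2]-R@[-.12,.012])
E
```

```text
tray [[0.55091972 0.23867421 0.045     ]
 [0.45909568 0.20411269 0.045     ]
 [0.41625012 0.32890571 0.045     ]
 [0.5072409  0.36372722 0.045     ]] [0.4833766  0.28385496 0.045     ] [np.float64(0.09811296600401487), np.float64(0.13194331874453358), np.float64(0.09742617117995368), np.float64(0.13246167305265408)]
yaw 19.101522769369712
base [[ 0.51704232 -0.15062135  0.018     ]
 [ 0.54190869 -0.00914182  0.018     ]] 0.1436481633029308 -9.968461125040816
knob [[0.48798218 0.04252946 0.205     ]]
orig from base [[0.60150556 0.01221587]
 [0.60040602 0.00595993]] from knob [0.60409329 0.0099379 ]
```

Call:
send_rows([
  [[0,-0.041,-0.009,0],[0,-0.041,-0.009,0],[0,-0.041,-0.009,0],[0,-0.041,-0.009,0],[0,-0.041,-0.009,0],[0,-0.041,-0.009,0],[0,-0.041,-0.009,0],[0,-0.041,-0.009,0]],
], claw=1)

```text
time: 0.9
ee_pos: [0.4633, 0.3486, 0.2308]
tcp_rot: [[-0.001, -0.949, 0.316], [-0.0, 0.316, 0.949], [-1.0, 0.001, -0.001]]
contact_force: [-0.5, 0.5, -0.0]
finger_gap: 0.0854
```

Call:
send_rows([
  [[0,0,0,-7.5],[0,0,0,-7.5],[0,0,0,-7.5],[0,0,0,-7.5],[0,0,0,-7.5],[0,0,0,0],[0,0,0,0]],
])

```text
time: 1.6
ee_pos: [0.4622, 0.3496, 0.2309]
tcp_rot: [[-0.001, -0.946, -0.324], [-0.001, -0.324, 0.946], [-1.0, 0.001, -0.0]]
contact_force: [-0.1, -0.9, 0.2]
finger_gap: 0.0852
```

```bash
python3 - <<'E'
from h import *
s=manip.get_state();print(s["time"],s["ee_pos"],s["joint_positions"],s["contact_force"]);print(s["tcp_rot"])
C=cam("wrist")
cv2.imwrite("pics/w1.png",manip.snapshot("wrist")[:,:,::-1])
np.set_printoptions(precision=4,suppress=True)
print(C[2]);import pickle;pickle.dump(C,open("w1.pkl","wb"))
E
```

```text
1.6 [0.46215363 0.34955889 0.23085957] [-0.72810188  0.37204143  0.07167112  1.42857362 -0.02679909  1.3428526
  1.24554564] [-0.05908544 -0.91469365  0.17332516]
[[-7.74533982e-04 -9.46046286e-01 -3.24030592e-01]
 [-5.12346615e-04 -3.24030271e-01  9.46046574e-01]
 [-9.99999569e-01  8.98761197e-04 -2.33731156e-04]]
[0.3886 0.3256 0.3748]
```

View pics/w1.png

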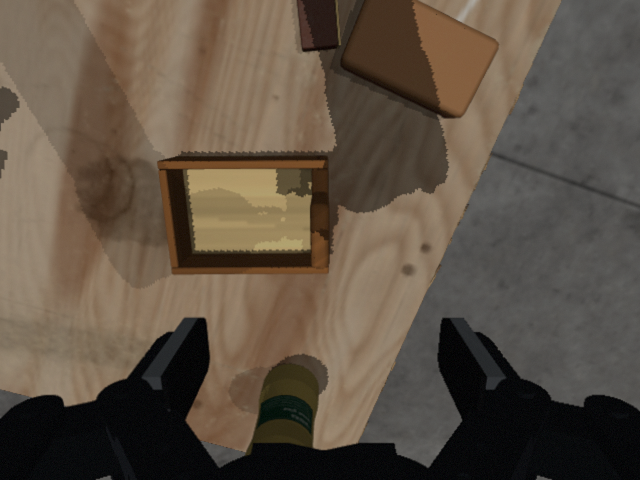

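```bash
python3 - <<'E'
from h import *
import pickle
C=pickle.load(open("w1.pkl","rb"))
crop("pics/w1.png",150,140,200,145,4,"pics/w1c.png")
# predicted grip top corners from estimate
a=np.radians(19.1);R=np.array([[np.cos(a),-np.sin(a)],[np.sin(a),np.cos(a)]])
for x,y,z in [(-.025,.056,.1),(.025,.056,.1),(.025,.07,.1),(-.025,.07,.1),(-.05,-.07,.045),(.05,-.07,.045),(.05,.07,.045),(-.05,.07,.045)]:
    p=np.r_[np.array([.482,.2875])+R@[x,y],z]; print((x,y,z),(proj(C,p)[0]-[150,140])*4)
E
```

```text
(-0.025, 0.056, 0.1) [635.03924244 222.26003405]
(0.025, 0.056, 0.1) [639.00002379 490.20710927]
(0.025, 0.07, 0.1) [714.69180412 489.97570313]
(-0.025, 0.07, 0.1) [714.88000234 222.00112739]
(-0.05, -0.07, 0.045) [21.24640486 51.38808138]
(0.05, -0.07, 0.045) [ 81.59003572 512.60844894]
(0.05, 0.07, 0.045) [711.58873127 510.37201861]
(-0.05, 0.07, 0.045) [711.63251165  50.61894459]
```

View pics/w1c.png

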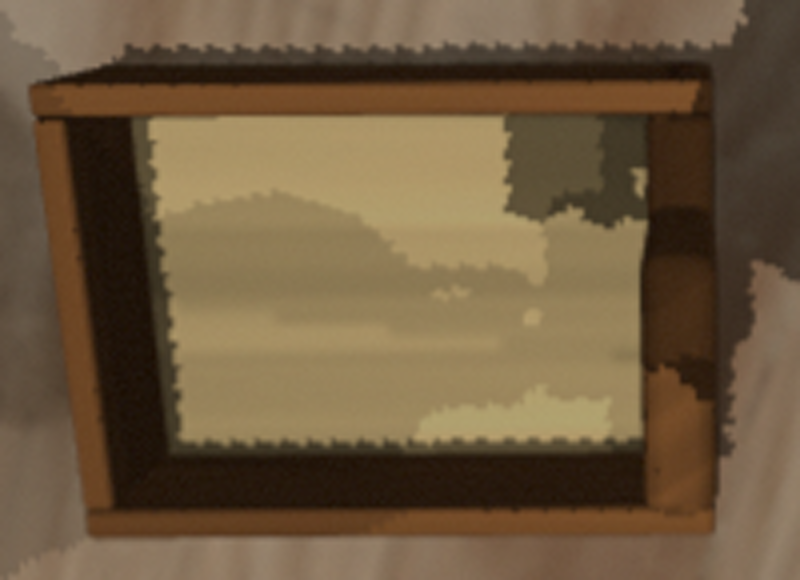

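```bash
python3 - <<'E'
from h import *
import pickle
np.set_printoptions(precision=4,suppress=True)
C=pickle.load(open("w1.pkl","rb"))
c=lambda p:np.array(p)/4.+[150,140]
t=onz(C,c([(32,85),(90,535),(714,533),(712,80)]),.045);print(t,t.mean(0))
print([np.linalg.norm(t[i]-t[(i+1)%4]) for i in range(4)])
d=t[3]-t[0]+t[2]-t[1];print(np.degrees(np.arctan2(-d[0],d[1])))
g=onz(C,c([(646,255),(646,512),(718,512),(718,255)]),.1);print(g,g.mean(0))
s=manip.get_state();print(s["time"],s["ee_pos"],s["tcp_rot"].T@(g.mean(0)-s["ee_pos"]))
E
```

```text
[[0.4636 0.2084 0.045 ]
 [0.5568 0.2406 0.045 ]
 [0.5113 0.3723 0.045 ]
 [0.4174 0.3393 0.045 ]] [0.4873 0.2901 0.045 ]
[np.float64(0.09866589507578585), np.float64(0.13931030599719307), np.float64(0.0995554885263798), np.float64(0.1388096870417046)]
19.255766328197865
[[0.445  0.3359 0.1   ]
 [0.491  0.3512 0.1   ]
 [0.4866 0.3638 0.1   ]
 [0.4408 0.3479 0.1   ]] [0.4658 0.3497 0.1   ]
1.65 [0.4622 0.3496 0.231 ] [ 0.131  -0.0036 -0.0011]
```

Call:
send_rows([
  [[0.021,-0.004,-0.001,0],[0.03,0,0,0],[0.03,0,0,0],[0.03,0,0,0],[0.03,0,0,0],[0.026,0,0,0],[0,0,0,0],[0,0,0,0]],
])

```text
time: 2.45
ee_pos: [0.4664, 0.3502, 0.0645]
tcp_rot: [[-0.0, -0.945, -0.326], [-0.0, -0.326, 0.945], [-1.0, 0.0, -0.0]]
contact_force: [0.1, -0.5, -0.3]
finger_gap: 0.0853
```

Call:
send_rows([
  [[0,0,0,0],[0,0,0,0],[0,0,0,0],[0,0,0,0],[0,0,0,0],[0,0,0,0],[0,0,0,0],[0,0,0,0]],
], claw=-1, force=40)

```text
time: 3.25
ee_pos: [0.467, 0.3498, 0.0649]
tcp_rot: [[0.001, -0.945, -0.326], [-0.0, -0.326, 0.945], [-1.0, -0.001, -0.0]]
contact_force: [0.0, -2.9, 5.3]
finger_gap: 0.0138
```

Gap is 13.8 mm, so the grip is held. Before moving I'll cross-check the feeder's pose in the scene view.

```bash
python3 - <<'E'
from h import *
for n in("scene","top"):
    cv2.imwrite(f"pics/{n}1.png",manip.snapshot(n)[:,:,::-1])
crop("pics/scene1.png",190,190,150,112,5,"pics/s1c.png")
crop("pics/top1.png",290,140,110,130,4.5,"pics/t1c.png")
E
```

```text
(no output)
```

View pics/s1c.png

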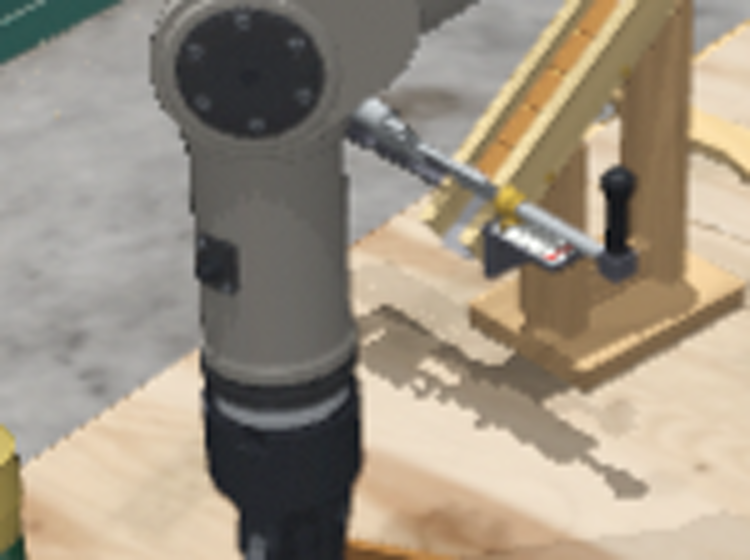

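View pics/t1c.png

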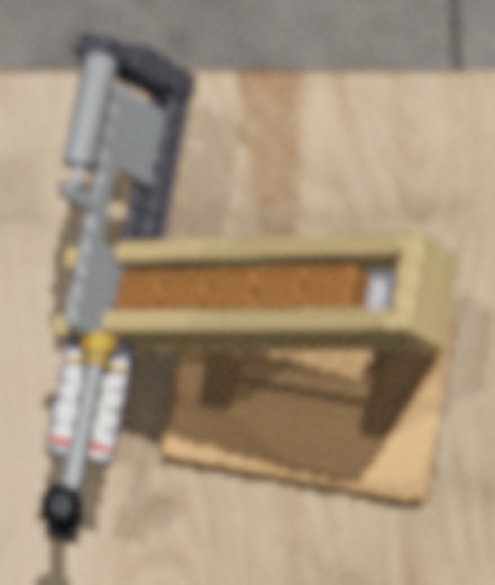

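```bash
python3 - <<'E'
from h import *
np.set_printoptions(precision=4,suppress=True)
S=cam("scene");T=cam("top")
s=lambda p:np.array(p)/5.+[190,190]
t=lambda p:np.array(p)/4.5+[290,140]
def tri(a,b):
    o1,d1=ray(S,s([a]));o2,d2=ray(T,t([b]));d1=d1[0];d2=d2[0]
    k=np.linalg.lstsq(np.c_[d1,-d2],o2-o1,rcond=None)[0];p=o1+k[0]*d1;q=o2+k[1]*d2;return (p+q)/2,np.linalg.norm(p-q)
print("knob head",tri((617,180),(62,507)))
print("scene head z.2",onz(S,s([(617,180)]),.2),"top z.205",onz(T,t([(62,503)]),.205))
print("base front scene",onz(S,s([(583,372),(745,290),(470,312)]),.018))
print("base top",onz(T,t([(420,500),(165,460)]),.018))
print("red top",onz(T,t([(60,442),(100,452)]),.134))
E
```

```text
knob head (array([0.4856, 0.042 , 0.1955]), np.float64(0.00046837242078191565))
scene head z.2 [[0.4811 0.0482 0.2   ]] top z.205 [[0.4862 0.0418 0.205 ]]
base front scene [[ 0.5382 -0.0023  0.018 ]
 [ 0.5068 -0.1396  0.018 ]
 [ 0.6352 -0.0146  0.018 ]]
base top [[ 0.5174 -0.1496  0.018 ]
 [ 0.5402 -0.0094  0.018 ]]
red top [[0.5285 0.045  0.134 ]
 [0.5233 0.0251 0.134 ]]
```

Call:
send_rows([
  [[-0.012,0,0,0],[-0.013,0,0,0],[0,0,0,5.8],[0,0,0,5.8],[0,0,0,5.8],[0,0,0,5.8],[0,0,0,5.8],[0,0,0,0]],
])

```text
time: 4.15
ee_pos: [0.4659, 0.3508, 0.0896]
tcp_rot: [[-0.0, -0.985, 0.171], [0.001, 0.171, 0.985], [-1.0, 0.0, 0.0]]
contact_force: [-0.1, 0.4, -3.5]
finger_gap: 0.0135
```

Call:
send_rows([
  [[0,-0.024,-0.01,0],[0,-0.028,-0.02,0],[0,-0.028,-0.02,0],[0,-0.028,-0.02,0],[0,-0.028,-0.02,0],[0,-0.028,-0.02,0],[0,-0.028,-0.01,0],[0,0,0,0]],
])

```text
time: 4.95
ee_pos: [0.6394, 0.1925, 0.0895]
tcp_rot: [[0.005, -0.984, 0.178], [-0.004, 0.178, 0.984], [-1.0, -0.005, -0.003]]
contact_force: [-0.2, -1.6, -3.4]
finger_gap: 0.013
```

```bash
python3 - <<'E'
from h import *
import pickle
s=manip.get_state();print(s["time"],s["ee_pos"],s["joint_positions"])
pickle.dump(cam("wrist"),open("w2.pkl","wb"))
for n in("wrist","scene","top"):
    cv2.imwrite(f"pics/{n}2.png",manip.snapshot(n)[:,:,::-1])
crop("pics/top2.png",200,140,200,150,4,"pics/t2c.png")
E
```

```text
4.95 [0.63936476 0.19245846 0.08953873] [-0.45261221  0.65276424  0.21563042  1.35564592 -0.13720061  1.14460831
  1.16850188]
```

View pics/wrist2.png

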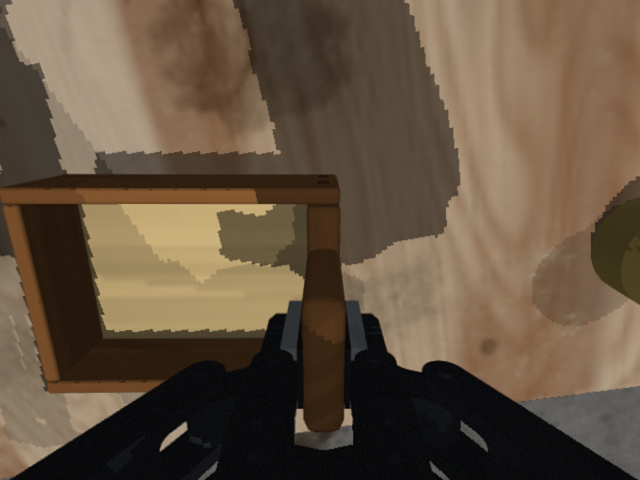

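View pics/t2c.png

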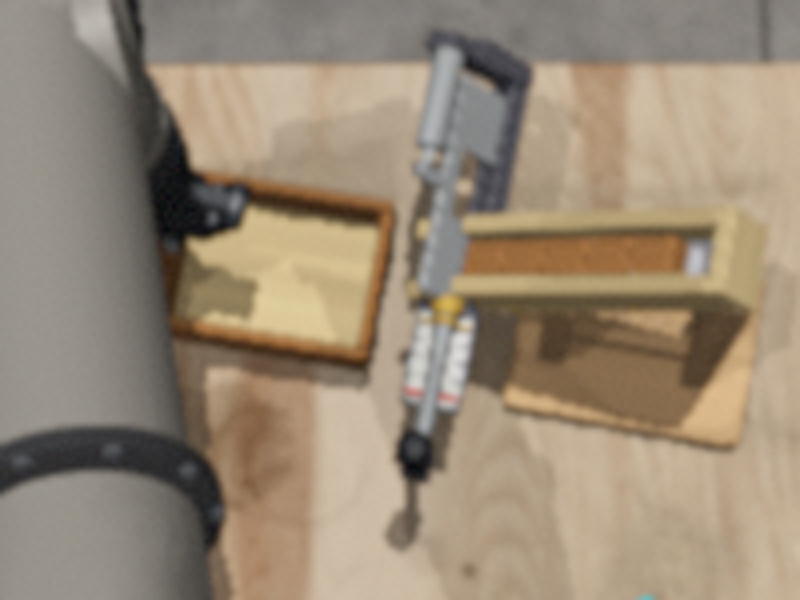

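```bash
python3 - <<'E'
from h import *
np.set_printoptions(precision=4,suppress=True)
T=cam("top");t=lambda p:np.array(p)/4.+[200,140]
a=onz(T,t([(393,203),(368,364)]),.0705);print(a,a.mean(0))
# chute edges: outer lower-left corners near mouth (z ~.12)
m=onz(T,t([(417,222),(410,290)]),.125);print("mouth corners",m,m.mean(0))
print("knob",onz(T,t([(414,451)]),.205))
E
```

```text
[[0.6576 0.0595 0.0705]
 [0.5581 0.0739 0.0705]] [0.6079 0.0667 0.0705]
mouth corners [[0.6302 0.0434 0.125 ]
 [0.59   0.0473 0.125 ]] [0.6101 0.0453 0.125 ]
knob [[0.4842 0.0424 0.205 ]]
```

Call:
send_rows([
  [[0,-0.003,-0.01,0],[0,0,-0.015,0],[0,0,-0.014,0],[0,0,-0.008,0],[0,0,0,0],[0.01,0,0,0],[0.01,0,0,0],[0.004,0,0,0]],
])

```text
time: 5.9
ee_pos: [0.6286, 0.1533, 0.0648]
tcp_rot: [[-0.003, -0.985, 0.171], [0.001, 0.171, 0.985], [-1.0, 0.003, 0.0]]
contact_force: [-7.3, -0.2, 12.8]
finger_gap: 0.0133
```

Call:
send_rows([
  [[0,0,0,0],[0,0,0,0],[0,0,0,0]],
])

```text
time: 6.2
ee_pos: [0.6295, 0.1527, 0.0649]
tcp_rot: [[-0.001, -0.985, 0.172], [0.0, 0.172, 0.985], [-1.0, 0.001, 0.0]]
contact_force: [-1.2, 0.5, -1.9]
finger_gap: 0.0133
```

```bash
python3 - <<'E'
from h import *
for n in("scene","top"):
    cv2.imwrite(f"pics/{n}3.png",manip.snapshot(n)[:,:,::-1])
crop("pics/top3.png",200,140,200,150,4,"pics/t3c.png")
crop("pics/scene3.png",200,190,150,112,5,"pics/s3c.png")
E
```

```text
(no output)
```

View pics/t3c.png

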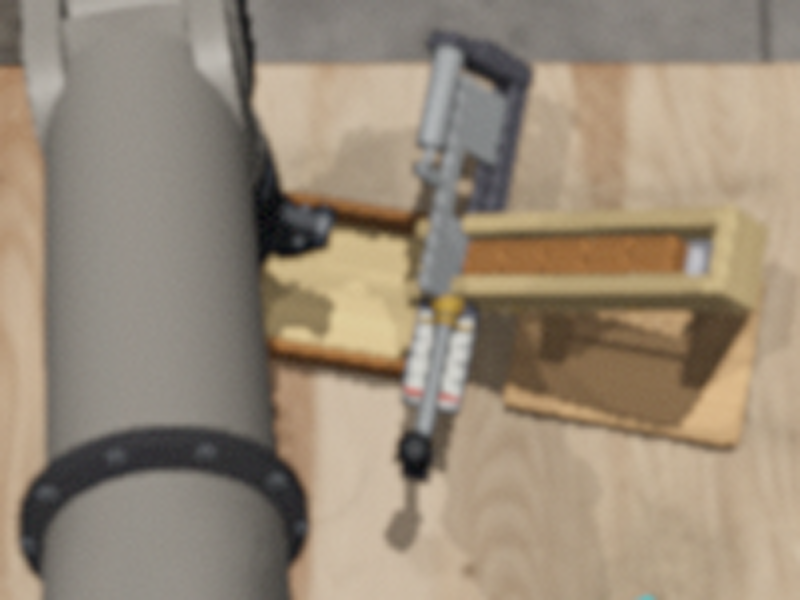

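View pics/s3c.png

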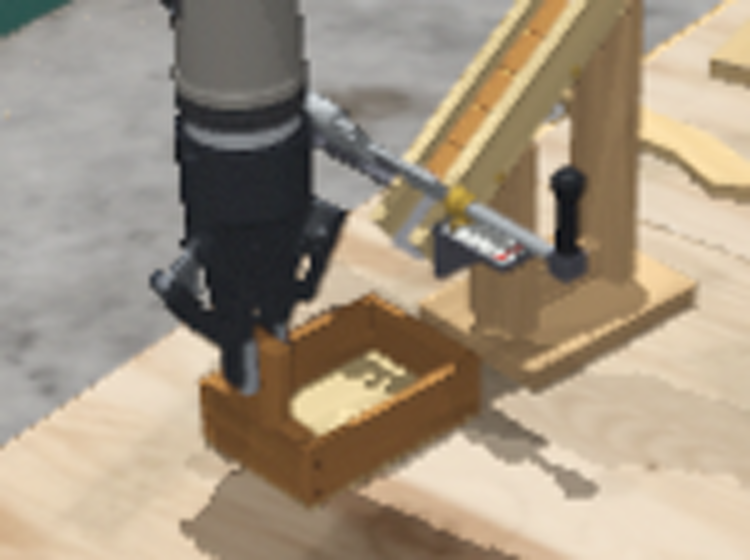

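```bash
python3 - <<'E'
from h import *
np.set_printoptions(precision=4,suppress=True)
T=cam("top");t=lambda p:np.array(p)/4.+[200,140]
y=np.array([.174,.985]);x=np.array([.985,-.174]);o=np.array([.602,.009])
for n,p,z in [("rim",[(405,211),(398,375)],.045),("rimleft",[(300,195),(275,355)],.045),("chute",[(417,220),(410,292)],.125),("chute",[(720,210),(748,308)],.261)]:
    w=onz(T,t(p),z)[:,:2]; print(n,w,"feeder:",np.c_[(w-o)@x,(w-o)@y])
S=cam("scene");s=lambda p:np.array(p)/5.+[200,190]
# tray low end corner (x-50,y-70): right corner, rim
w=onz(S,s([(480,352),(368,297),(318,445)]),.045)[:,:2];print("scene rim",w,np.c_[(w-o)@x,(w-o)@y])
w=onz(S,s([(532,375),(695,283),(422,310)]),.018)[:,:2];print("scene base",w,np.c_[(w-o)@x,(w-o)@y])
E
```

```text
rim [[0.6599 0.0531]
 [0.5565 0.057 ]] feeder: [[ 0.0493  0.0535]
 [-0.0532  0.0394]]
rimleft [[0.6705 0.1183]
 [0.5692 0.1321]] feeder: [[ 0.0484  0.1195]
 [-0.0537  0.1155]]
chute [[0.6314 0.0434]
 [0.5888 0.0473]] feeder: [[ 0.0229  0.039 ]
 [-0.0197  0.0354]]
chute [[ 0.5976 -0.1132]
 [ 0.5469 -0.1258]] feeder: [[ 0.0169 -0.1211]
 [-0.0309 -0.1423]]
scene rim [[0.5542 0.0311]
 [0.6468 0.0231]
 [0.5737 0.1619]] [[-0.0509  0.0134]
 [ 0.0416  0.0217]
 [-0.0545  0.1457]]
scene base [[ 0.5369  0.0007]
 [ 0.5113 -0.1467]
 [ 0.6356 -0.0172]] [[-0.0627 -0.0195]
 [-0.0622 -0.1691]
 [ 0.0377 -0.0199]]
```

Call:
send_rows([
  [[-0.004,0,0,0],[0,-0.001,-0.004,0],[0,0,-0.005,0],[0,0,0,0],[0,0,0,0],[0.004,0,0,0],[0,0,0,0],[0,0,0,0]],
])

```text
time: 7.1
ee_pos: [0.6291, 0.1432, 0.0651]
tcp_rot: [[-0.0, -0.985, 0.172], [0.0, 0.172, 0.985], [-1.0, 0.0, -0.0]]
contact_force: [-0.5, -0.4, -2.9]
finger_gap: 0.0134
```

Call:
send_rows([
  [[0,0,0,0],[0,0,0,0],[0,0,0,0],[0,0,0,0],[0,0,0,0],[0,0,0,0]],
], claw=1)

```text
time: 7.7
ee_pos: [0.6292, 0.143, 0.0654]
tcp_rot: [[0.0, -0.985, 0.173], [0.0, 0.173, 0.985], [-1.0, -0.0, 0.0]]
contact_force: [-0.8, 0.9, 0.4]
finger_gap: 0.0855
```

Call:
send_rows([
  [[-0.02,0,0,0],[-0.03,0,0,0],[-0.03,0,0,0],[-0.03,0,0,0],[-0.03,0,0,0],[-0.03,0,0,0],[-0.015,0,0,0],[0,0,0,0]],
])

```text
time: 8.5
ee_pos: [0.6308, 0.1431, 0.2537]
tcp_rot: [[0.007, -0.985, 0.173], [0.002, 0.173, 0.985], [-1.0, -0.006, 0.003]]
contact_force: [0.1, -0.4, -0.3]
finger_gap: 0.0854
```

```bash
python3 - <<'E'
from h import *
import pickle
s=manip.get_state();print(s["time"],s["ee_pos"])
pickle.dump(cam("wrist"),open("w4.pkl","wb"))
for n in("wrist","top"):
    cv2.imwrite(f"pics/{n}4.png",manip.snapshot(n)[:,:,::-1])
R=s["tcp_rot"];print(R.T@(np.array([.487,.042,s["ee_pos"][2]])-s["ee_pos"]))
E
```

```text
8.5 [0.63083242 0.14314014 0.25371672]
[-0.001095    0.12422057 -0.12443931]
```

View pics/wrist4.png

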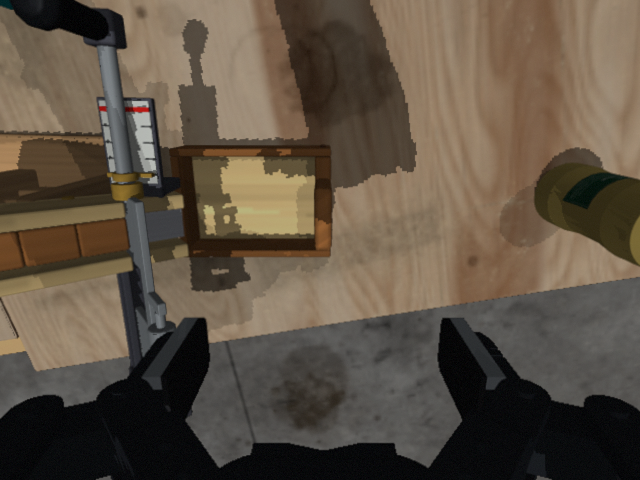

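```bash
python3 - <<'E'
from h import *
import pickle
crop("pics/wrist4.png",80,0,266,200,3,"pics/w4a.png")
crop("pics/wrist4.png",120,130,220,140,3.6,"pics/w4b.png")
E
```

```text
(no output)
```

View pics/w4a.png

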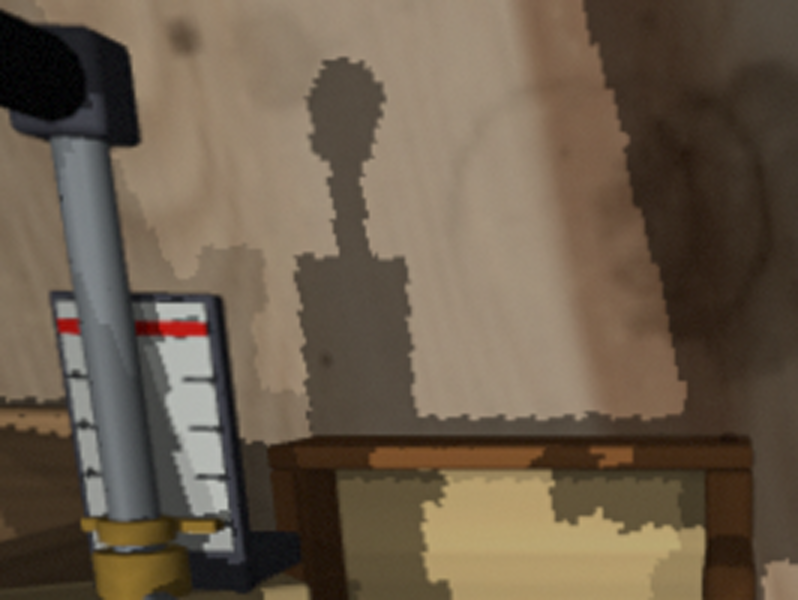

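View pics/w4b.png

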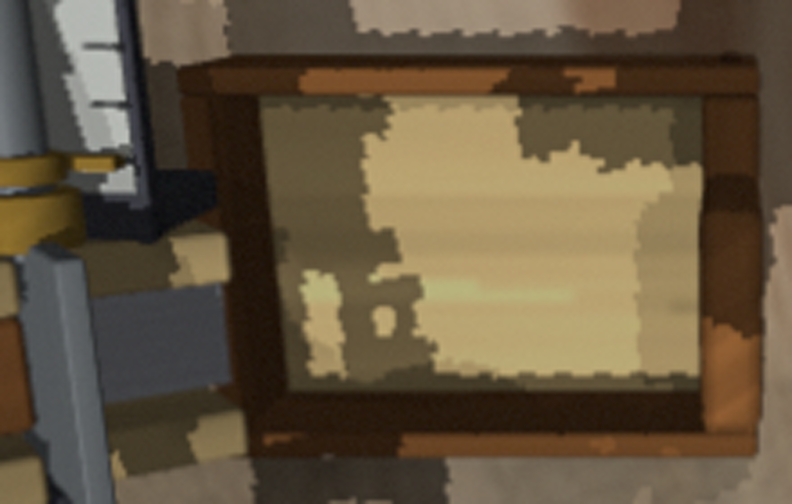

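```bash
python3 - <<'E'
from h import *
import pickle
np.set_printoptions(precision=4,suppress=True)
C=pickle.load(open("w4.pkl","rb"))
A=lambda p:np.array(p)/3.+[80,0];B=lambda p:np.array(p)/3.6+[120,130]
red=onz(C,A([(57,327),(210,328)]),.134)[:,:2];print("red",red,red.mean(0))
m=onz(C,B([(222,287),(230,385)]),.105)[:,:2];print("mouth",m,m.mean(0))
t=onz(C,B([(181,72),(757,66),(757,455)]),.045)[:,:2];print("tray",t)
x=(t[2]-t[1]);x/=np.linalg.norm(x);y=np.array([-x[1],x[0]]);c=(t[0]+t[2])/2
e=t[1]-t[0];print("len",np.linalg.norm(e),np.linalg.norm(t[2]-t[1]),"yaw",np.degrees(np.arctan2(-e[0],e[1])),c)
ye=e/np.linalg.norm(e);xe=np.array([ye[1],-ye[0]])
d=m.mean(0)-c;print("mouth in tray",d@xe,d@ye)
y=np.array([.174,.985]);x=np.array([.985,-.174])
print("knob from red",red.mean(0)-.042*x,"from mouth",m.mean(0)-.12*x-.017*y)
E
```

```text
red [[0.5257 0.021 ]
 [0.531  0.0519]] [0.5284 0.0364]
mouth [[0.601  0.0415]
 [0.6219 0.0371]] [0.6115 0.0393]
tray [[0.5582 0.023 ]
 [0.5805 0.1595]
 [0.6785 0.1429]]
len 0.13830560315147283 0.09943412682026329 yaw -9.244755148326528 [0.6184 0.083 ]
mouth in tray 0.0002085647446947361 -0.04419059362321578
knob from red [0.487  0.0437] from mouth [0.4903 0.0434]
```

The tray is well placed: the mouth is at (0.000, -0.044) in its frame. The knob is at about (0.488, 0.043).

Call:
send_rows([
  [[0,0.015,-0.015,0],[0,0.025,-0.025,0],[0,0.025,-0.025,0],[0,0.025,-0.025,0],[0,0.024,-0.023,0],[0,0.01,-0.01,0],[0,0,0,0],[0,0,0,0]],
])

```text
time: 9.4
ee_pos: [0.4856, 0.0438, 0.2493]
tcp_rot: [[-0.001, -0.985, 0.172], [0.0, 0.172, 0.985], [-1.0, 0.001, 0.0]]
contact_force: [1.0, 0.9, -0.7]
finger_gap: 0.0858
```

```bash
python3 - <<'E'
from h import *
import pickle
np.set_printoptions(precision=4,suppress=True)
s=manip.get_state();print(s["time"],s["ee_pos"])
C=cam("wrist")
cv2.imwrite("pics/wrist5.png",manip.snapshot("wrist")[:,:,::-1]);pickle.dump(C,open("w5.pkl","wb"))
print(proj(C,[(.488,.0435,.205),(.488,.0435,.152)]))
E
```

```text
9.4 [0.4856 0.0438 0.2493]
[[321.7206 283.063 ]
 [322.079  250.5972]]
```

View pics/wrist5.png

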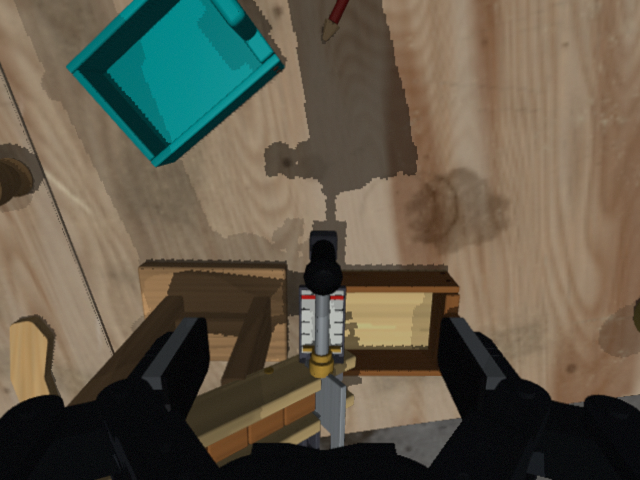

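The knob head is centred at (323,277), which matches the predicted position, so I'm descending.

Call:
send_rows([
  [[0.01,-0.002,0,0],[0.02,0,0,0],[0.02,0,0,0],[0.02,0,0,0],[0.014,0,0,0],[0.006,0,0,0],[0,0,0,0],[0,0,0,0]],
])

```text
time: 10.25
ee_pos: [0.4884, 0.0431, 0.1605]
tcp_rot: [[0.001, -0.985, 0.172], [-0.0, 0.172, 0.985], [-1.0, -0.001, 0.0]]
contact_force: [-0.3, 0.0, -0.0]
finger_gap: 0.0855
```

Call:
send_rows([
  [[0,0,0,0],[0,0,0,0],[0,0,0,0],[0,0,0,0],[0,0,0,0],[0,0,0,0],[0,0,0,0],[0,0,0,0]],
], claw=-1, force=70)

```text
time: 11.05
ee_pos: [0.4879, 0.043, 0.1607]
tcp_rot: [[0.001, -0.985, 0.172], [0.0, 0.172, 0.985], [-1.0, -0.0, 0.0]]
contact_force: [-0.9, 0.1, 4.0]
finger_gap: 0.0179
```

```bash
python3 - <<'E'
from h import *
cv2.imwrite("pics/wrist6.png",manip.snapshot("wrist")[:,:,::-1])
crop("pics/wrist6.png",200,150,250,190,3,"pics/w6c.png")
E
```

```text
(no output)
```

View pics/wrist6.png

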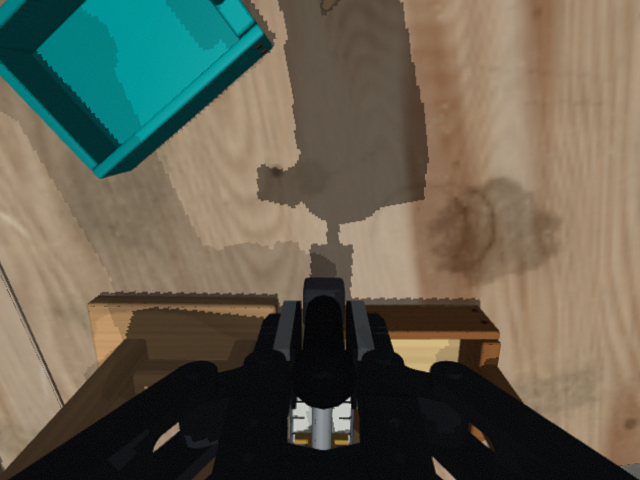

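Gap 17.9 mm is wider than the 15 mm post, so the pads may be touching the 21 mm head. I'll check again, then regrip a little lower.

Call:
send_rows([
  [[0,0,0,0],[0,0,0,0],[0,0,0,0]],
])

```text
time: 11.4
ee_pos: [0.4879, 0.043, 0.1607]
tcp_rot: [[0.001, -0.985, 0.172], [0.0, 0.172, 0.985], [-1.0, -0.0, 0.0]]
contact_force: [-2.0, 1.0, 4.7]
finger_gap: 0.0178
```

Call:
send_rows([
  [[0,0,0,0],[0,0,0,0],[0,0,0,0],[0,0,0,0],[0.003,0,0,0],[0.002,0,0,0],[0,0,0,0],[0,0,0,0]],
], claw=0.2)

```text
time: 12.2
ee_pos: [0.4877, 0.0428, 0.1552]
tcp_rot: [[-0.0, -0.985, 0.173], [-0.0, 0.173, 0.985], [-1.0, 0.0, -0.0]]
contact_force: [0.3, -0.6, 0.1]
finger_gap: 0.051
```

Call:
send_rows([
  [[0,0,0,0],[0,0,0,0],[0,0,0,0],[0,0,0,0],[0,0,0,0],[0,0,0,0],[0,0,0,0],[0,0,0,0]],
], claw=-1)

```text
time: 13.0
ee_pos: [0.487, 0.0431, 0.154]
tcp_rot: [[-0.002, -0.985, 0.172], [-0.0, 0.172, 0.985], [-1.0, 0.002, -0.0]]
contact_force: [0.0, 2.1, -20.4]
finger_gap: 0.0153
```

Call:
send_rows([
  [[0.001,0.005,0,0],[0,0.005,0,0],[0,0.006,0,0],[0,0.006,0,0],[0,0.006,0,0],[0,0.006,0,0],[0,0.004,0,0],[0,0.001,0,0]],
])

```text
time: 13.8
ee_pos: [0.4515, 0.0499, 0.1539]
tcp_rot: [[0.006, -0.985, 0.172], [0.0, 0.172, 0.985], [-1.0, -0.005, 0.001]]
contact_force: [11.8, 2.4, -21.8]
finger_gap: 0.0153
```

Call:
send_rows([
  [[0,0,0,0],[0,0,0,0],[0,0,0,0],[0,0,0,0]],
])

```text
time: 14.2
ee_pos: [0.452, 0.0498, 0.1541]
tcp_rot: [[0.006, -0.985, 0.172], [0.0, 0.172, 0.985], [-1.0, -0.006, 0.001]]
contact_force: [10.1, 2.9, -20.6]
finger_gap: 0.0156
```

```bash
python3 - <<'E'
from h import *
import pickle
s=manip.get_state();print(s["time"],s["ee_pos"])
pickle.dump(cam("wrist"),open("w7.pkl","wb"))
for n in("wrist","scene","top"):
    cv2.imwrite(f"pics/{n}7.png",manip.snapshot(n)[:,:,::-1])
crop("pics/scene7.png",200,190,150,112,5,"pics/s7c.png")
crop("pics/top7.png",200,140,200,150,4,"pics/t7c.png")
crop("pics/wrist7.png",220,260,200,150,4,"pics/w7c.png")
E
```

```text
14.2 [0.45197199 0.04984476 0.15407441]
```

View pics/s7c.png

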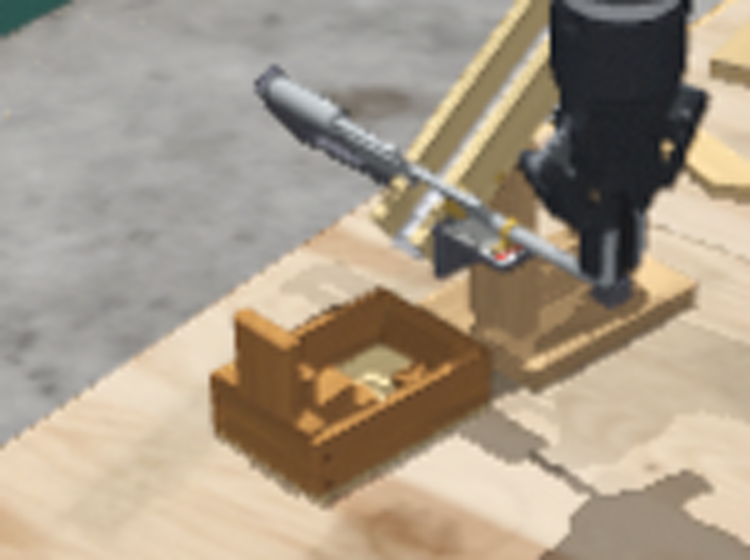

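View pics/t7c.png

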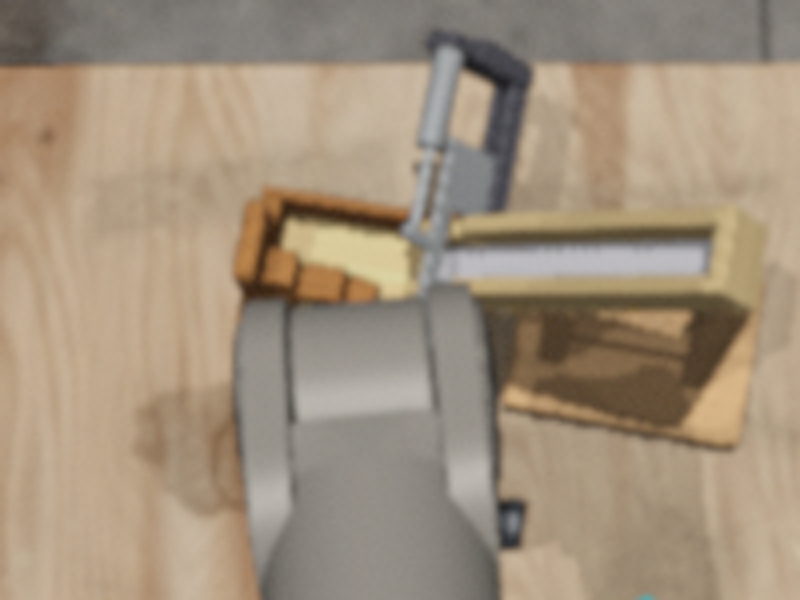

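View pics/wrist7.png

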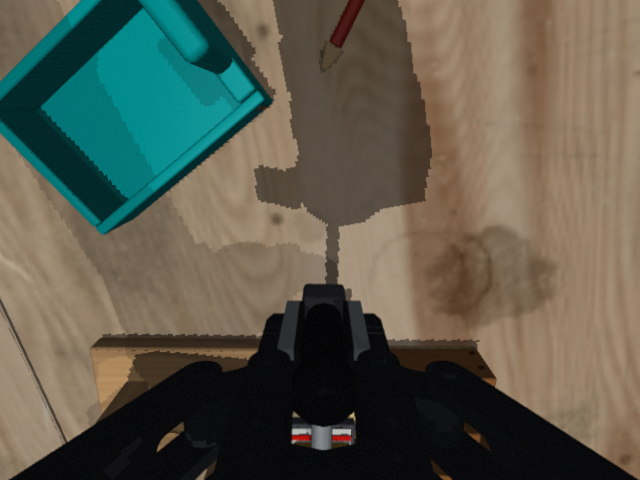

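The chute is empty and the blocks are in the tray. By TCP the gate has travelled about 36 mm, so it needs about 4 mm more.

Call:
send_rows([
  [[0,0.002,0,0],[0,0.002,0,0],[0,0,0,0],[0,0,0,0],[0,0,0,0],[0,0,0,0]],
])

```text
time: 14.95
ee_pos: [0.4481, 0.0506, 0.1541]
tcp_rot: [[0.006, -0.985, 0.172], [0.0, 0.172, 0.985], [-1.0, -0.006, 0.001]]
contact_force: [10.6, 2.5, -21.2]
finger_gap: 0.0152
```

```bash
python3 - <<'E'
from h import *
np.set_printoptions(precision=4,suppress=True)
s=manip.get_state();print(s["time"],s["ee_pos"],s["contact_force"],np.dot(s["ee_pos"][:2]-[.487,.0431],[-.985,.172]),s["finger_gap"])
for n in("wrist","scene","top"):
    cv2.imwrite(f"pics/{n}8.png",manip.snapshot(n)[:,:,::-1])
a=cv2.imread("pics/scene8.png");b=cv2.imread("pics/wrist8.png")
f=lambda i,x,y:cv2.resize(i[y:y+50,x:x+50],(395,395),interpolation=cv2.INTER_CUBIC)
cv2.imwrite("pics/p8.png",np.hstack([f(a,280,210),cv2.resize(b[400:460,280:370],(395,263)) if 0 else f(b,298,405)]))
crop("pics/scene8.png",235,240,70,55,10,"pics/s8c.png")
E
```

```text
14.95 [0.4481 0.0506 0.1541] [ 10.5755   2.4905 -21.2194] 0.039626687504292865 0.015208765135860527
```

View pics/p8.png

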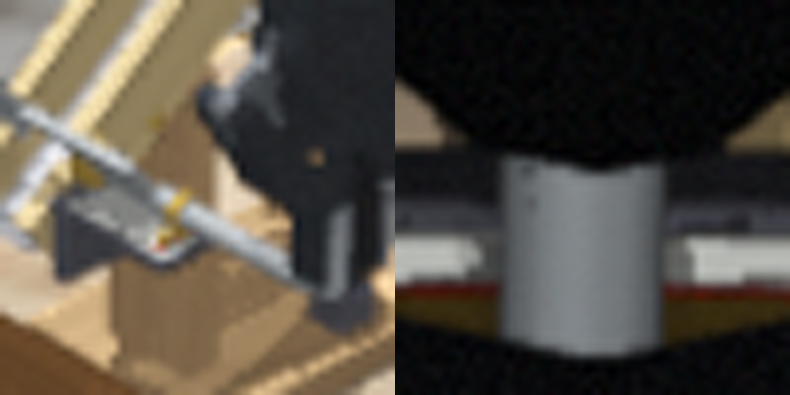

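View pics/s8c.png

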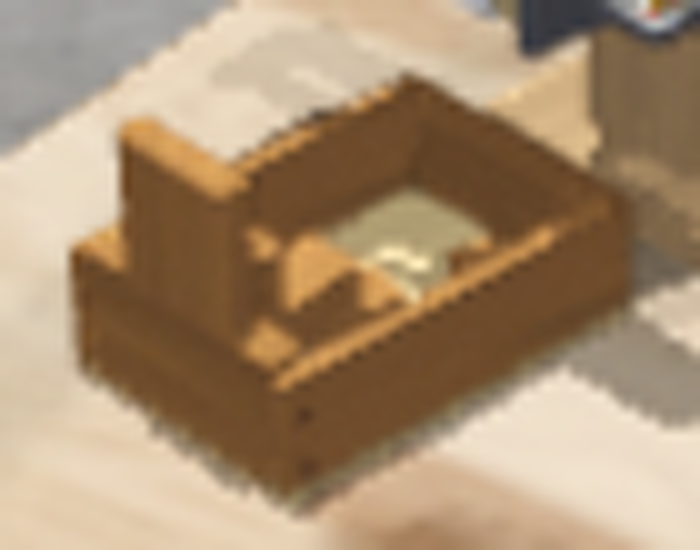

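The brass pointer covers the red line in the wrist crop, with only a red sliver showing at its near edge. TCP travel is 39.6 mm. Next I'll count the blocks.

```bash
python3 - <<'E'
from h import *
crop("pics/top8.png",240,170,110,80,7,"pics/t8c.png")
E
```

```text
(no output)
```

View pics/t8c.png

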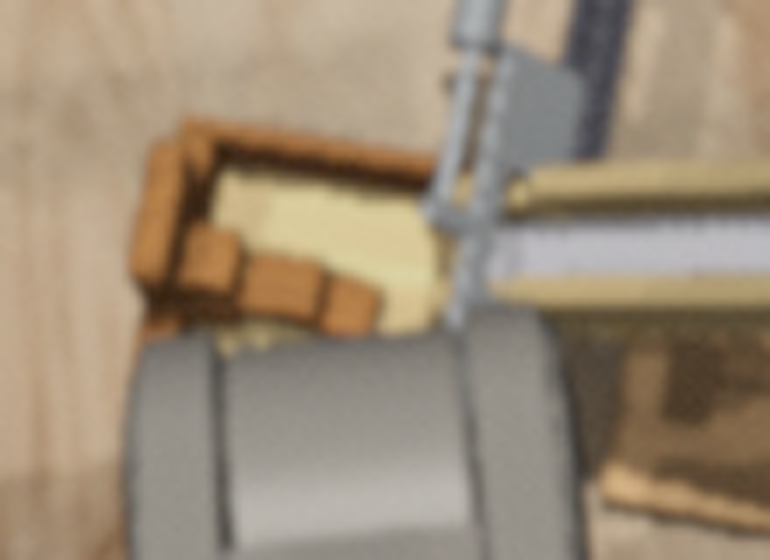

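View pics/scene8.png

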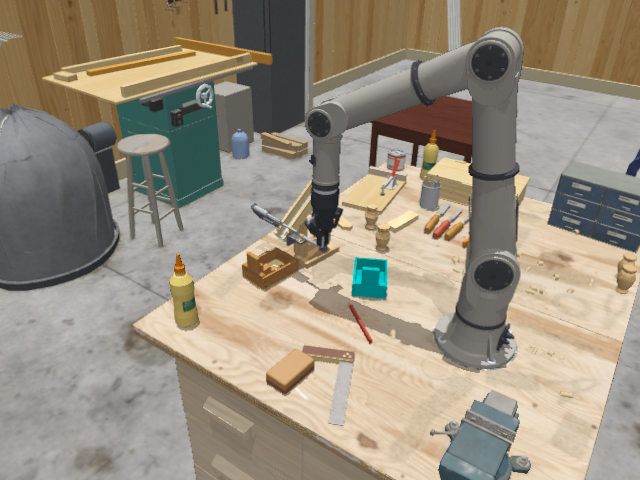

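View pics/top8.png

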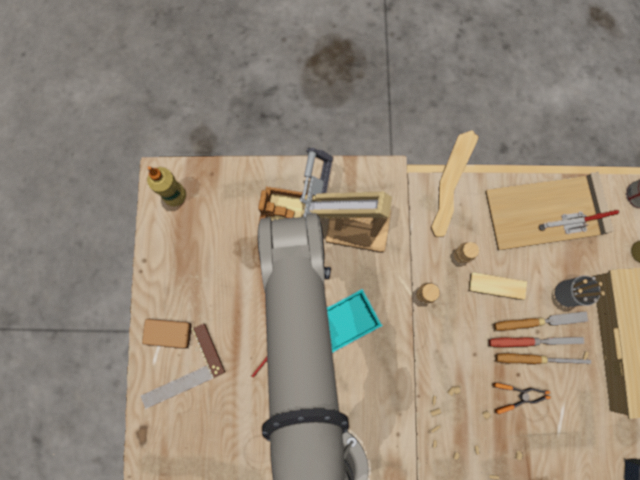

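```bash
python3 - <<'E'
from h import *
np.set_printoptions(precision=3,suppress=True)
T=cam("top");S=cam("scene")
for z in(.024,.034,.045):
    w=onz(T,np.array([(208,258),(285,285),(352,300)])/7.+[240,170],z)
    print(z,w[:,:2].tolist(),((proj(S,w)-[235,240])*10).tolist())
crop("pics/scene8.png",240,245,50,36,16,"pics/s8d.png")
E
```

```text
0.024 [[0.6296358018905414, 0.13275125311995165], [0.6195739462839692, 0.10505086335865464], [0.6139710076245206, 0.08106636998010071]] [[204.69827889282612, 334.2808046616324], [289.75520399229765, 302.0712946867985], [354.14187548041696, 271.18301873118924]]
0.034 [[0.627053039018491, 0.13173220991762308], [0.617076350501504, 0.10426628601119331], [0.6115208370881937, 0.08048480583180445]] [[212.16823950383116, 308.29874963197767], [296.7532896325457, 276.4766768472032], [360.77548712789053, 245.95618937964048]]
0.045 [[0.6242119998592357, 0.13061126239506168], [0.6143289951407924, 0.10340325092898588], [0.6088256494982341, 0.07984508526867856]] [[220.45003698915195, 279.49616334658003], [304.51246355343926, 248.10123636267235], [368.13105455122354, 217.9862642458221]]
```

View pics/s8d.png

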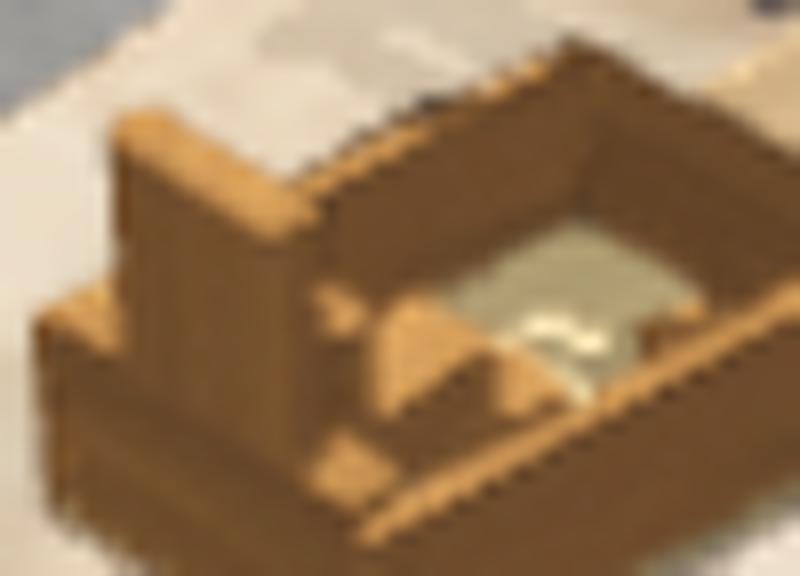

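```bash
python3 - <<'E'
from h import *
s=manip.get_state();print(s["time"],s["ee_pos"],s["contact_force"],s["finger_gap"],abs(s["joint_vel"]).max())
manip.job_done();s=manip.get_state();print(s["time"],s["ee_pos"])
E
```

```text
15.1 [0.44804596 0.05058082 0.15405878] [ 10.92850269   1.36169451 -21.54193626] 0.015102395485831768 0.0018581934869968792
the job is handed in; nothing more can be done
the job is handed in; nothing more can be done
```

I set the wooden tray under the chute, let go of it, pulled the gate out to the red line and handed the job in at 15.1 s, still holding the knob. I could see only four of the five blocks in the tray.

- **Tray:** after release, the wrist camera put the chute mouth at x 0.000, y −0.044 m in the tray's frame, well inside the limits. The tray stood flat on the bench.
- **Gate:** the pointer covers the red line in the wrist picture. The gripper had moved 39.6 mm from where it took hold of the knob. At hand-in the arm was still, with about 11 N of spring pull and a 15.1 mm finger gap.
- **Blocks:** the chute is empty right down to the mouth. The fifth block could not be seen: the arm blocks the top view, and the near tray wall blocks the scene view. No block was visible on the bench either, so it is most likely in the tray, but I could not confirm that.
- **Other things on the bench:** they look unmoved in the last pictures.

Two checks disagreed or failed:
- **First grip:** it closed to only 17.9 mm, because the pads probably caught the knob's head, so I gripped again 5 mm lower. That left a steady downward force of about 21 N on the tool.
- **Top camera:** it placed things 5–8 mm short in x compared with the wrist camera. I went with the wrist camera for the final positions.

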